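Make up two locksmith's job kits

ROBOT

A 6-joint arm with a two-finger parallel gripper is mounted at the origin on the work surface. World frame = base frame: x ahead of the robot, y to its left, z up, the work surface at z = 0. Lengths are in m, angles in degrees, forces in N, time in s.
With the tool pointing down it reaches from about 0.325 to 0.775 m from the base axis. Payload 5.5 kg.
Tool frame: the origin (TCP) lies at the centre of the arm's flange, where the gripper is bolted on; the fingertips stand 182 mm ahead of it and the grasp point (between the pads) lies 163 mm ahead of it; z points along the fingers, y is the direction in which the jaws open and shut (so a half turn about z gives the same grasp; the last joint's range is limited). The gripper opens to 88 mm and grips with 3 to 60 N. Pads are 20 mm wide; open, the fingers measure 115 mm over their backs; the gripper's body (75 mm by 178 mm) begins 61 mm behind the grasp point.
Start: joints at [64.131, 5.22, 70.514, -0, 104.267, -3.249], TCP at [0.231, 0.554, 0.405] pointing down, gripper open.
Joint ranges: [-164.24, 164.24], [-49.07, 125.15], [9.68, 141.18], [-86.29, 266.29], [3.28, 154.24], [-151.56, 151.56]. Speed limits (degrees/s): [147.25, 147.25, 172.46, 180, 180, 180].

INTERFACE

Orientations are given as [roll, pitch, yaw] about the fixed x, y, z axes, in that order (R = Rz(yaw) Ry(pitch) Rx(roll)).
In Python, from station import r gives the robot as it stands. The module is installed in compiled form; this text tells all that it offers. Calls block until the motion is done:
- r.reach(position, orientation): joint-space move of the TCP to a pose.
- r.servo_line(position, rotation=None, speed=0.15): straight line of the TCP; rotation=None keeps the orientation; speed is the mean speed in m/s.
- r.move_joints(angles): joint-space move.
- r.let_go() and r.grab(squeeze=None): open the fingers fully, or close them until they stop; squeeze is the grip in N (None keeps the last).
- r.wait(seconds).
- r.inverse_kinematics(position, orientation): joint angles nearest the present ones, or None.
- r.sense(): the state.
- r.snapshot(name): name is "side" or "top"; returns a dict with "frame" (400x640x3 uint8, red, green, blue), "fx", "fy", "cx", "cy" (pixels), "R" (3x3) and "t" (3): a world point X has camera coordinates R X + t. Camera axes: x right, y down, z forward; pixel columns grow to the right and rows downward; lengths in m; the calibration is good to about 2 mm. A picture is of the moment at which its call begins. There is no depth.
A pose or a line that the arm cannot do raises r.IKError and nothing moves.
- r.hand_in(): hands the job in, once; it reports no verdict.
The state is a dict: "clock": time; "joints": joint angles; "joint_vel": joint speeds; "joint_torque": joint torques, N m; "tcp_pos": TCP position; "orientation": TCP orientation; "contact_force": force on the tool from outside, world axes, zero at the start; "torque": the same for the moment, N m; "opening": finger opening in m.
Only numpy, scipy, OpenCV 4.12 (cv2) and the standard library are available. Lean on these libraries where they do the work, as an engineer would, in place of code of your own. Each camera call takes 0.05 s, during which the arm holds its last target.

TASK

Make up the two customer kits from the stock on the counter. In the blue tray: the brass lock cylinder standing upright on the round mark and the orange key tag lying flat along the short bar mark. In the red tray: the black lock cylinder upright on the round mark, the white key tag flat along the short bar and the green key gauge flat along the long bar, each centred on its mark; leave the black key tag and the padlock where they are.

Things in the scene. Friction and masses are not known exactly. Their poses are not given: they have to be found in the camera images.
- brass_cylinder: a round solid lock cylinder, brass coloured, standing upright: 30 mm diameter, 32 mm tall, its round face with a keyway slot on top. Origin at the centre of its underside, z up along its axis. Loose, about 120 g.
- black_cylinder: a round solid lock cylinder, black, standing upright: 30 mm diameter, 32 mm tall, its round face with a keyway slot on top. Origin at the centre of its underside, z up along its axis. Loose, about 120 g.
- orange_tag: a chunky flat orange plastic key tag lying on its back: 54 mm long (its x), 32 mm wide (its y), 10 mm thick (z up), rounded edges, a dark ring-hole spot and a thin dark line on top. Origin at the centre of its underside. Loose, about 25 g.
- white_tag: a chunky flat white plastic key tag lying on its back: 54 mm long (its x), 32 mm wide (its y), 10 mm thick (z up), rounded edges, a dark ring-hole spot and a thin dark line on top. Origin at the centre of its underside. Loose, about 25 g.
- key_gauge: a flat green anodized aluminium key gauge lying face up: 76 mm long (its x), 26 mm wide (its y), 8 mm thick (z up), with black slot marks along one edge. Origin at the centre of its underside. Loose, about 45 g.
- tray_blue: blue tray fixed to the counter, 176 (x) x 136 mm (y); floor 4 mm thick, rim 3 mm wide and 3 mm above the floor. Origin: centre of its underside; z up, x away from the robot within 0.4 rad. Flat yellow marks on its floor: round, 38 mm across, centre x -45, y +30 mm; short bar 58 x 36 mm, centre x +40, y +30; long bar 82 x 30 mm, centre x 0, y -32; bars run along x.
- tray_red: red tray fixed to the counter, 176 (x) x 136 mm (y); floor 4 mm thick, rim 3 mm wide and 3 mm above the floor. Origin: centre of its underside; z up, x away from the robot within 0.4 rad. Flat yellow marks on its floor: round, 38 mm across, centre x -45, y +30 mm; short bar 58 x 36 mm, centre x +40, y +30; long bar 82 x 30 mm, centre x 0, y -32; bars run along x.
- black_tag: a chunky flat black plastic key tag lying on its back: 54 mm long (its x), 32 mm wide (its y), 10 mm thick (z up), rounded edges, a dark ring-hole spot and a thin dark line on top. Origin at the centre of its underside. Loose, about 25 g. Not part of either kit: it stays where it lies.
- padlock: a small padlock lying flat: dark steel body 34 mm (x) by 42 mm (y) by 18 mm thick with a brass-coloured plate on top and a steel shackle on its +x side, 59 mm long in all. Origin under its middle. Loose, about 160 g. Not part of either kit: it stays where it lies.

How it is judged (in metres and radians):
At the end, for the whole second after the job is handed in: Each kit item on its mark in its tray: centre within 14 mm along tray x and y, on the floor (4 mm in height), upright or flat within 0.15 rad, tags and gauge along their bars within 0.35 rad either way round, at rest; black tag and padlock within 30 mm of their starts and at rest (x of brass_cylinder in the frame of tray_blue between -0.059 and -0.031 m and y of brass_cylinder in the frame of tray_blue between 0.016 and 0.044 m and z of brass_cylinder in the frame of tray_blue between 0 and 0.008 m and angle between each of brass_cylinder, orange_tag, black_cylinder, white_tag, key_gauge's own z axis and vertical below 0.15 rad and linear speed of each of brass_cylinder, orange_tag, black_cylinder, white_tag, key_gauge, black_tag, padlock below 0.02 m/s and x of orange_tag in the frame of tray_blue between 0.026 and 0.054 m and y of orange_tag in the frame of tray_blue between 0.016 and 0.044 m and z of orange_tag in the frame of tray_blue between 0 and 0.008 m and angle between the x axis of orange_tag and the x axis of tray_blue, either way round below 0.35 rad and x of black_cylinder in the frame of tray_red between -0.059 and -0.031 m and y of black_cylinder in the frame of tray_red between 0.016 and 0.044 m and z of black_cylinder in the frame of tray_red between 0 and 0.008 m and x of white_tag in the frame of tray_red between 0.026 and 0.054 m and y of white_tag in the frame of tray_red between 0.016 and 0.044 m and z of white_tag in the frame of tray_red between 0 and 0.008 m and angle between the x axis of each of white_tag, key_gauge and the x axis of tray_red, either way round below 0.35 rad and x of key_gauge in the frame of tray_red between -0.014 and 0.014 m and y of key_gauge in the frame of tray_red between -0.046 and -0.018 m and z of key_gauge in the frame of tray_red between 0 and 0.008 m and distance of each of black_tag, padlock from where it was at the start of the episode below 0.03 m); the robot touches nothing.
It fails at once if the black key tag is pushed or carried more than 30 mm from its place (distance of black_tag from where it was at the start of the episode above 0.03 m).
It fails at once if the padlock is pushed or carried more than 30 mm from its place (distance of padlock from where it was at the start of the episode above 0.03 m).
It also fails if it takes over 102 s, if anything falls off the work surface, if the arm or the gripper's body presses on something with over 40 N, if the wrist force passes 120 N, or if a joint passes its speed limit or range.

## Working session

There is one attempt and no reset: what is moved stays moved. The work goes in short steps, each a Python script; the robot and the scene stay as the last script left them, time stands still between calls to the robot, and variables do not carry over. Pictures are saved under pics/ and viewed, and the job is handed in when it is done.

```bash
mkdir -p pics; python3 - <<'E'
from station import r
import cv2,numpy as np
print(r.sense())
for n in("top","side"):
    s=r.snapshot(n); cv2.imwrite(f"pics/{n}0.png",s["frame"][:,:,::-1])
    print(n,s["fx"],s["fy"],s["cx"],s["cy"],s["R"],s["t"])
E
```

```text
{'clock': 0.0, 'joints': array([ 6.41334567e+01,  5.26255203e+00,  7.05809615e+01, -7.21346529e-04,
        1.04268039e+02, -3.24907142e+00]), 'joint_vel': array([-0.00114059,  0.02780751,  0.09278059, -0.0646049 , -0.00690078,
       -0.02515233]), 'joint_torque': array([ 4.34958756e-04, -4.46445000e+01, -4.06447649e+01,  6.99001621e-02,
        2.89783574e-02, -1.29513678e-04]), 'tcp_pos': array([0.23077576, 0.55389862, 0.40352142]), 'orientation': array([-1.79888587e+02, -5.62408477e-03,  1.57382346e+02]), 'contact_force': array([ 0.51809329, -1.28264789, -0.22928044]), 'torque': array([ 0.01437217,  0.02512648, -0.02086671]), 'opening': 0.08812170764256469}
top 480.6406402004771 480.6406402004771 326.54014775097534 195.26350567342922 [[ 0.0190638  -0.99976489  0.01033119]
 [-0.99588676 -0.01990327 -0.08839355]
 [ 0.08857839 -0.00860358 -0.99603205]] [-0.02790044  0.56116818  1.24315074]
side 389.1191406517798 389.1191406517798 327.21183769066363 198.1819982648265 [[ 0.72909067 -0.68433445 -0.0106379 ]
 [-0.47795624 -0.49796694 -0.72359295]
 [ 0.48988226  0.53264932 -0.69014497]] [-0.41794953  0.28679137  0.53465631]
```

View pics/top0.png

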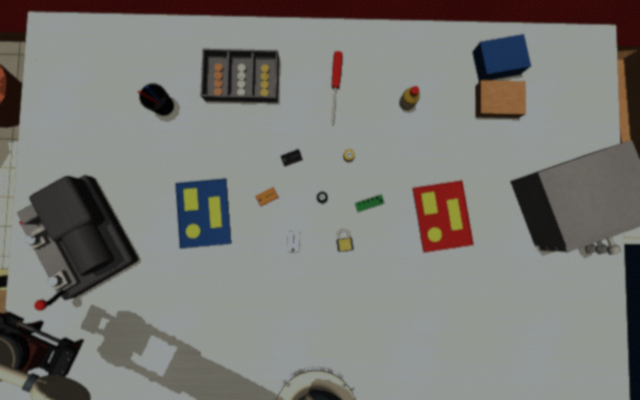

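View pics/side0.png

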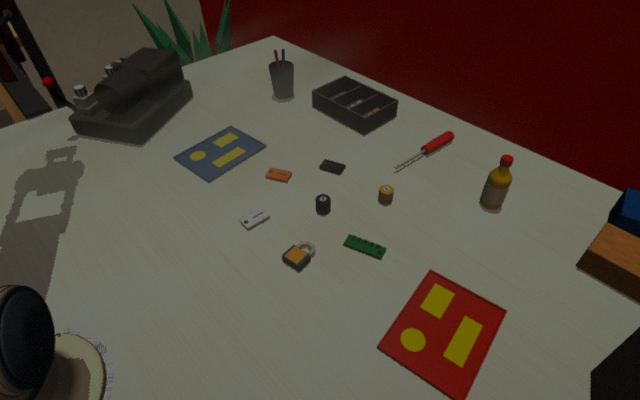

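```bash
cat > h.py <<'E'
import cv2,numpy as np
def ray(s,u,v,z):
    R=np.array(s["R"]);t=np.array(s["t"]);C=-R.T@t
    d=R.T@np.array([(u-s["cx"])/s["fx"],(v-s["cy"])/s["fy"],1.])
    return C+d*(z-C[2])/d[2]
def proj(s,X):
    c=np.array(s["R"])@np.array(X)+np.array(s["t"])
    return np.array([s["fx"]*c[0]/c[2]+s["cx"],s["fy"]*c[1]/c[2]+s["cy"]])
E
python3 - <<'E'
from station import r
from h import *
s=r.snapshot("top");f=s["frame"][:,:,::-1].copy()
R=np.array(s["R"]);print("C",-R.T@np.array(s["t"]))
cv2.imwrite("pics/crop.png",cv2.resize(f[140:260,270:400],None,fx=6,fy=5*1.0,interpolation=cv2.INTER_CUBIC)[:600])
c=f.astype(int); hsv=cv2.cvtColor(f,cv2.COLOR_BGR2HSV)
# yellow marks
ym=((hsv[...,0]>22)&(hsv[...,0]<35)&(hsv[...,1]>150)&(hsv[...,2]>90)).astype(np.uint8)
n,l,st,ce=cv2.connectedComponentsWithStats(ym)
for i in range(1,n):
    if st[i,4]>60: print("Y",st[i],ce[i].round(1),ray(s,*ce[i],.004).round(4))
bg=cv2.medianBlur(f,101).astype(int) if False else np.median(c[140:260,235:410].reshape(-1,3),axis=0)
print(bg)
d=np.abs(c-bg).max(2).astype(np.uint8)
up=cv2.resize(d,None,fx=4,fy=4,interpolation=cv2.INTER_CUBIC)
m=np.zeros_like(up);m[560:1040,940:1620]=(up[560:1040,940:1620]>40)
cs,_=cv2.findContours(m,cv2.RETR_EXTERNAL,cv2.CHAIN_APPROX_NONE)
for k in cs:
    if cv2.contourArea(k)<300: continue
    k=(k.reshape(-1,2)+.5)/4-.5
    P=np.array([ray(s,*p,.008)[:2] for p in k])
    (cx,cy),(w,h),a=cv2.minAreaRect((P*1000).astype(np.float32))
    b=cv2.boxPoints(((cx,cy),(w,h),a)); e=[b[1]-b[0],b[2]-b[1]]; e=max(e,key=np.linalg.norm)
    print(k.mean(0).round(1),f[int(k[:,1].mean()),int(k[:,0].mean())],"xy %.1f %.1f size %.1f %.1f ang %.1f"%(cx,cy,w,h,np.degrees(np.arctan2(e[1],e[0]))%180))
E
```

```text
C [ 0.44927555 -0.00602925  1.28810988]
Y [262  66   5  27  65] [264.3  77.5] [0.8838 0.1594 0.004 ]
Y [185 189  12  20 220] [190.5 199. ] [0.5463 0.3463 0.004 ]
Y [422 192  15  22 266] [429.  202.7] [ 0.5488 -0.2926  0.004 ]
Y [210 198  11  29 266] [214.7 211.8] [0.5132 0.2803 0.004 ]
Y [447 199  15  31 319] [454.2 214.1] [ 0.5197 -0.3603  0.004 ]
Y [187 225  12  12 115] [192.6 230.6] [0.4622 0.337  0.004 ]
Y [428 228  13  14 143] [434.2 234.2] [ 0.465  -0.3064  0.004 ]
[147. 151. 146.]
[344.6 244. ] [ 62 132 144] xy 434.4 -67.0 size 38.1 43.9 ang 100.3
[369.1 202.8] [37 82 29] xy 545.1 -131.4 size 28.2 77.9 ang 108.9
[321.8 197.2] [116 119 115] xy 557.5 -4.1 size 34.2 30.7 ang 1.1
[266.5 196.4] [ 42  81 119] xy 557.0 143.2 size 34.4 56.2 ang 118.9
[348.5 155.4] [130 133 131] xy 672.2 -73.9 size 36.8 31.0 ang 0.9
[291.3 157.3] [27 27 28] xy 663.7 80.0 size 35.0 56.1 ang 112.0
```

View pics/crop.png

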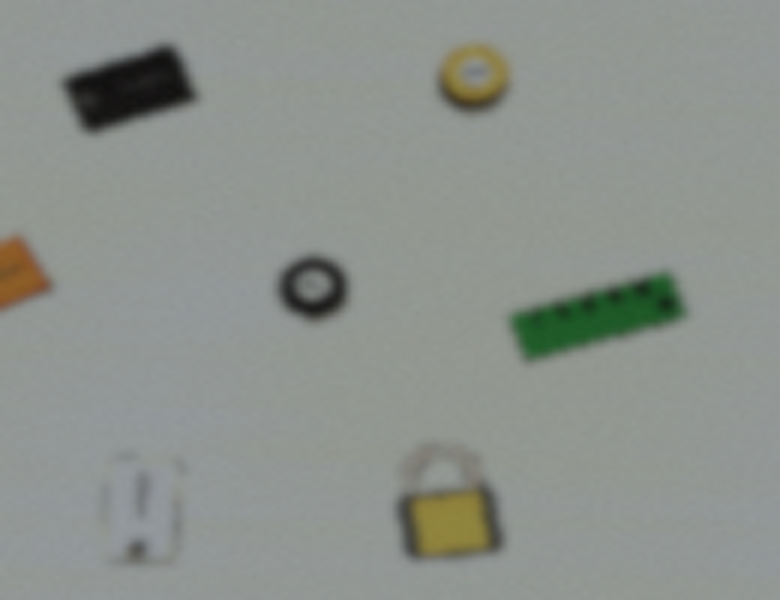

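```bash
cat >> h.py <<'E'
from station import r
TIP=.182
HI=.27
def yawpick(p,jawdir):
    best=None;q0=np.array(r.sense()["joints"])
    for k in(-90,90):
        y=(jawdir+k+180)%360-180
        q=r.inverse_kinematics(p,[180,0,y])
        if q is None: continue
        c=np.abs(np.array(q)-q0).max()
        if best is None or c<best[0]: best=(c,y)
    return best[1]
def go(x,y,jd,z):
    p=[x,y,HI]; yaw=yawpick(p,jd); r.reach(p,[180,0,yaw]); r.servo_line([x,y,z+TIP],speed=.12); return yaw
def up():
    p=r.sense()["tcp_pos"]; r.servo_line([p[0],p[1],HI],speed=.25)
def st(m):
    s=r.sense(); print(m,"t%.1f"%s["clock"],np.round(s["tcp_pos"],4),"op %.4f"%s["opening"],np.round(s["contact_force"],1))
BL=(np.array([.5057+.0,.3125]),6.3); RD=(np.array([.511,-.3286]),9.35)
LM=np.array([[-.045,.03],[.04,.03],[0,-.032]])
def fit(W):
    W=np.array(W);a=LM-LM.mean(0);b=W-W.mean(0)
    th=np.arctan2((a[:,0]*b[:,1]-a[:,1]*b[:,0]).sum(),(a*b).sum())
    Rm=np.array([[np.cos(th),-np.sin(th)],[np.sin(th),np.cos(th)]])
    t=W.mean(0)-Rm@LM.mean(0); return Rm,t,np.degrees(th),W-(LM@Rm.T+t)
BL=fit([[.4622,.337],[.5463,.3463],[.5132,.2803]]); RD=fit([[.465,-.3064],[.5488,-.2926],[.5197,-.3603]])
def mark(T,i,dx=0): return T[0]@(LM[i]+[dx,0])+T[1]
E
python3 - <<'E'
from h import *
print(BL[1:],RD[1:])
s=r.snapshot("top")
for p in [(115,455),(183,460),(172,563),(103,560),(143,509)]: print(ray(s,270+(p[0]+.5)/6-.5,140+(p[1]+.5)/5-.5,.008)[:2].round(4))
E
```

```text
(array([0.50989465, 0.3121002 ]), np.float64(6.177338873994852), array([[ 2.72249805e-04, -8.37346184e-05],
       [-1.34206295e-04,  6.97426854e-05],
       [-1.38043509e-04,  1.39919330e-05]])) (array([ 0.51434255, -0.3286999 ]), np.float64(9.446317644642287), array([[-2.90570671e-05,  9.22601138e-05],
       [-7.64406877e-05, -5.82330670e-05],
       [ 1.05497755e-04, -3.40270469e-05]]))
[0.467  0.0814]
[0.4649 0.0513]
[0.4105 0.0548]
[0.4115 0.0853]
[0.4387 0.0683]
```

```bash
python3 - <<'E'
from h import *
go(.557,.143,28.9,.005); st("at"); r.grab(15); st("grab"); up(); st("up")
m=mark(BL,1); go(m[0],m[1],96.2,.0105); st("place")
s=r.snapshot("side");cv2.imwrite("pics/o1.png",cv2.resize(s["frame"][100:220,130:330,::-1],None,fx=4,fy=4))
E
```

```text
at t3.0 [0.5573 0.1431 0.1879] op 0.0878 [ 0.1 -0.2  0.2]
grab t3.9 [0.557 0.143 0.187] op 0.0314 [-0.  -0.3  0.2]
up t4.4 [0.5571 0.143  0.2709] op 0.0319 [ 0.6 -0.2 -0. ]
place t6.0 [0.5467 0.3459 0.1928] op 0.0316 [0.6 0.7 1.1]
```

View pics/o1.png

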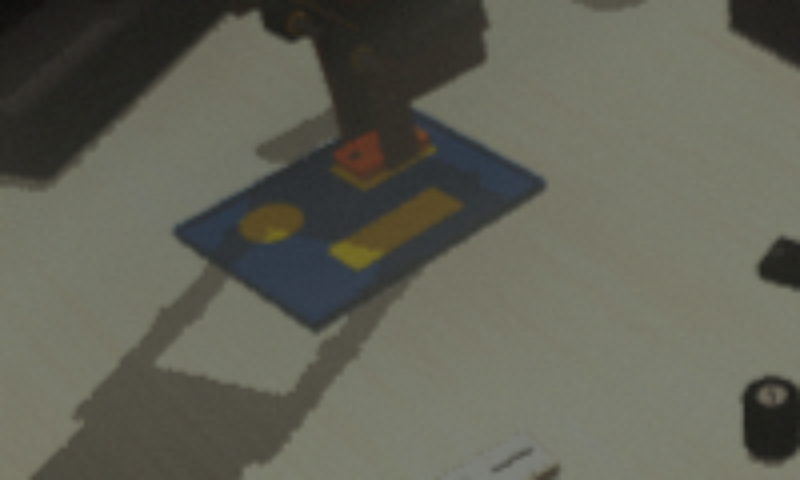

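The orange tag is held right over the blue tray's short bar (around pixel 380,155 in the crop). I'll release it and move on to the white tag.

```bash
python3 - <<'E'
from h import *
p=r.sense()["tcp_pos"]; m=mark(BL,1)
r.servo_line([m[0],m[1],TIP+.0093],speed=.03); r.wait(.3); st("low"); r.let_go(); r.wait(.2); up()
go(.4387,.068,86,.005); r.wait(.2); r.grab(15); st("grab"); up(); st("up")
m=mark(RD,1); go(m[0],m[1],99.4,.012); r.servo_line([m[0],m[1],TIP+.0093],speed=.03); r.wait(.3); st("place"); r.let_go(); r.wait(.2);up()
go(.5451+.006*.324,-.1314-.006*.946,18.9,.004); st("g"); r.grab(15); st("grab"); up(); st("up")
for n in("top","side"):
    s=r.snapshot(n);cv2.imwrite(f"pics/{n}2.png",s["frame"][:,:,::-1])
E
```

```text
low t6.6 [0.5464 0.3463 0.1913] op 0.0320 [ 0.2  0.2 -0.5]
grab t11.3 [0.4387 0.068  0.187 ] op 0.0315 [-0.4  0.3 -0.4]
up t11.8 [0.4388 0.068  0.2706] op 0.0315 [-0.6 -0.3 -0.8]
place t14.6 [ 0.5489 -0.2926  0.1914] op 0.0320 [-0.1  0.1 -0. ]
g t18.5 [ 0.5474 -0.1372  0.1869] op 0.0876 [-0.4 -0.7 -0.1]
grab t19.5 [ 0.547  -0.1371  0.186 ] op 0.0257 [0.9 0.1 0.4]
up t20.0 [ 0.5471 -0.1371  0.2707] op 0.0256 [ 0.1 -0.2 -0.7]
```

View pics/top2.png

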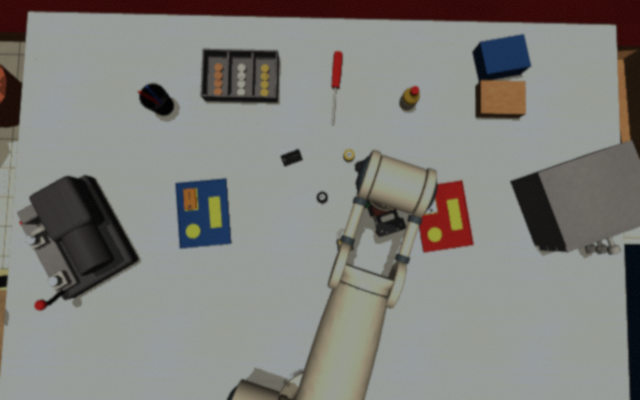

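View pics/side2.png

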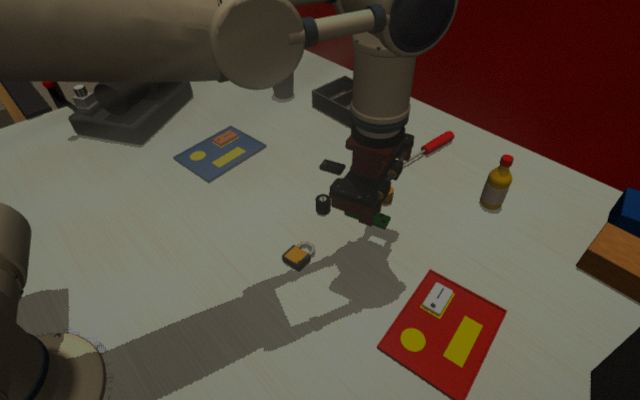

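Both tags lie on their short bars (orange at about 191,199 in the top view, white at about 437,298 in the side view), and the gauge is held. I'll place the gauge next, gripped off-centre so the opening fingers stay clear of the white tag.

```bash
python3 - <<'E'
from h import *
s=r.sense(); yaw=s["orientation"][2]; print(yaw,s["joints"].round(0))
ny=(yaw+9.45-108.9+180)%360-180
m=mark(RD,2,-.006)
q=r.inverse_kinematics([m[0],m[1],HI],[180,0,ny]); print(ny,q)
if q is None: raise SystemExit
r.reach([m[0],m[1],HI],[180,0,ny]); r.servo_line([m[0],m[1],TIP+.012],speed=.12)
r.servo_line([m[0],m[1],TIP+.0085],speed=.03); r.wait(.3); st("low"); r.let_go(); r.wait(.2); up()
go(.5565,-.0041,90,.014); r.wait(.2); st("c"); r.grab(20); st("grab"); up()
r.wait(.2);s=r.snapshot("side");cv2.imwrite("pics/side3.png",s["frame"][:,:,::-1]);st("end")
E
```

```text
108.89840113670854 [-18.   1.  89.   0.  90. -36.]
9.448401136708526 [-3.82210058e+01  1.03349086e+01  7.85907138e+01 -2.54444375e-14
  9.10743776e+01  4.23305930e+01]
low t22.7 [ 0.5137 -0.3613  0.1907] op 0.0256 [-1.  -0.1 -0.5]
c t26.7 [ 0.5569 -0.0041  0.1972] op 0.0878 [0.3 0.  0.6]
grab t27.7 [ 0.5565 -0.0042  0.196 ] op 0.0282 [ 0.1 -1.6  0.2]
end t28.4 [ 0.5561 -0.0041  0.268 ] op 0.0285 [-0.3 -0.2 -2.3]
```

View pics/side3.png

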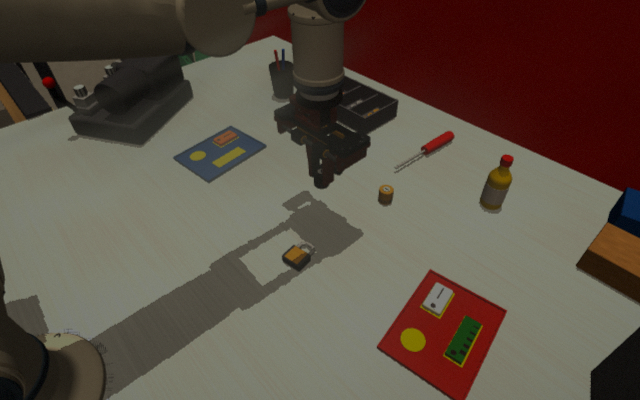

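The gauge and white tag sit on their marks in the red tray (about 463,340 and 437,298), and the black cylinder is in the jaws. Next I'll place it and pick the brass one.

```bash
python3 - <<'E'
from h import *
m=mark(RD,0); go(m[0],m[1],99.4,.025); r.servo_line([m[0],m[1],TIP+.0183],speed=.03); r.wait(.3); st("low"); r.let_go(); r.wait(.3); up()
go(.6708,-.0735,90,.014); r.wait(.2); st("c"); r.grab(20); st("grab"); up()
m=mark(BL,0); go(m[0],m[1],6.2,.025); r.servo_line([m[0],m[1],TIP+.0183],speed=.03); r.wait(.3); st("low"); r.let_go(); r.wait(.3); up()
r.reach([.40,.0,.40],[180,0,r.sense()["orientation"][2]])
r.move_joints([120,0,70,0,100,0]); st("away")
for n in("top","side"):
    s=r.snapshot(n);cv2.imwrite(f"pics/{n}4.png",s["frame"][:,:,::-1])
    a=[]
    for T in(BL,RD):
        c=T[1]; u,v=proj(s,[c[0],c[1],.01]).astype(int)
        u=np.clip(u,65,574);v=np.clip(v,65,334)
        a.append(cv2.resize(s["frame"][v-65:v+65,u-65:u+65,::-1],(390,390),interpolation=cv2.INTER_CUBIC))
    cv2.imwrite(f"pics/{n}4c.png",np.hstack(a))
E
```

```text
low t30.9 [ 0.465  -0.3065  0.2004] op 0.0286 [ 0.   0.1 -0.9]
c t34.8 [ 0.6711 -0.0735  0.1974] op 0.0880 [-0.8  0.1  0.5]
grab t35.8 [ 0.6708 -0.0735  0.196 ] op 0.0288 [ 0.4 -0.5  0.3]
low t39.2 [0.462  0.3371 0.2005] op 0.0284 [-0.1 -0.3 -0.9]
away t45.5 [-0.3222  0.4918  0.465 ] op 0.0880 [-0.5 -0.1  0.4]
```

View pics/top4.png

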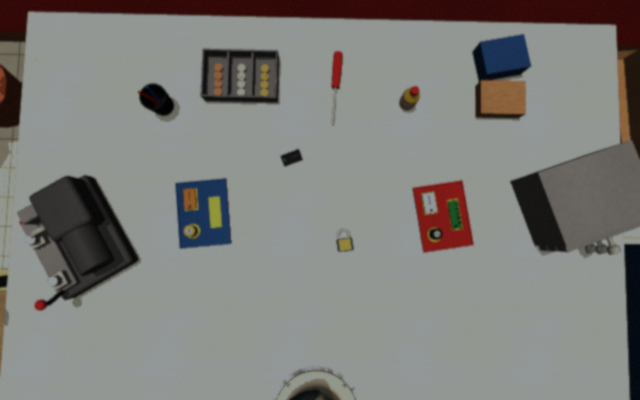

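View pics/top4c.png

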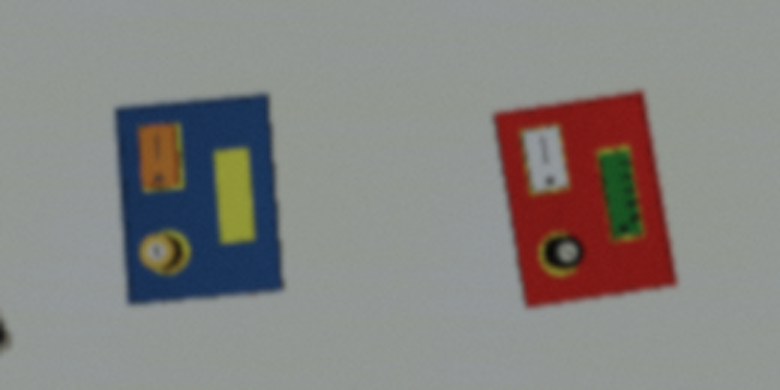

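View pics/side4c.png

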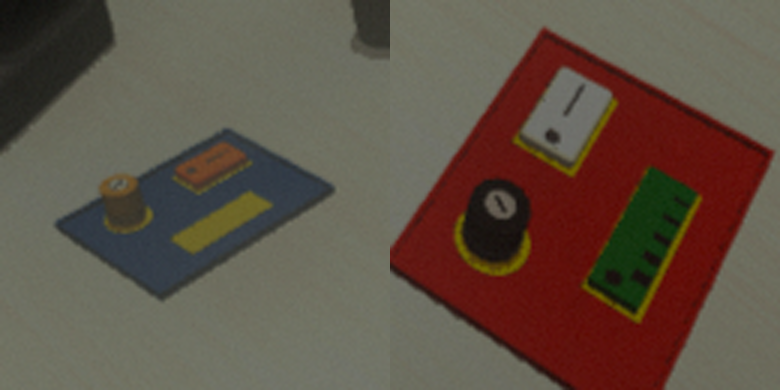

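All five items sit on their marks, with the cylinders upright. The black tag (291,157) and padlock (345,241) haven't moved, and the arm is clear.

```bash
python3 - <<'E'
from station import r
r.wait(.3); r.hand_in(); print(r.sense()["clock"])
E
```

```text
the job is handed in; nothing more can be done
the job is handed in; nothing more can be done
```

Both kits are made up and handed in, at about 46 s of the 102 s allowed; the hand-in gave no verdict.

- **Blue tray:** the brass cylinder stands on the round mark and the orange tag lies along the short bar.
- **Red tray:** the black cylinder stands on the round mark, the white tag lies along the short bar and the green gauge along the long bar.
- **Left in place:** the black tag and padlock appear at the same pixels as at the start.

The last top and side pictures, judged by eye, show each item inside or over its mark, lying flat or standing upright. The orange tag and brass cylinder look about 1–3 mm towards the tray's +y side, well within the 14 mm allowed. I did not measure the final poses numerically.

The measured contact forces stayed below about 3 N whenever I read them. The one odd reading was about 28.5 mm of jaw opening on the 30 mm cylinders. I didn't look into why, but both cylinders released cleanly and stand upright.

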